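# Tip the vial caps out of the corner-notched tray into the dish

### The arm

A 6-joint arm with a two-finger parallel gripper is mounted at the origin on a cart in front of the work surface, level with it; the furniture and walls round the work are solid. World frame = base frame: x ahead of the robot, y to its left, z up, the work surface at z = 0. Lengths are in m, angles in degrees, forces in N, time in s.
With the tool pointing down it reaches from about 0.325 to 0.85 m from the base axis. Payload 15.5 kg.
Tool frame: the origin (TCP) lies midway between the tips of the shut fingers; the grasp point (between the pads) lies 19 mm behind it; z points along the fingers, y is the line along which they close (so a half turn about z gives the same grasp; the last joint's range is limited). The gripper opens to 91 mm and grips with 3 to 60 N. Pads are 32 mm wide; open, the fingers measure 118 mm over their backs; the gripper's body (76 mm by 178 mm) begins 60 mm behind the grasp point.
Start: joints at [-69.299, 28.281, 77.091, -0, 74.628, -5.472], TCP at [0.276, -0.561, 0.214] pointing down, gripper open.
Joint ranges: [-166.48, 166.48], [-47.26, 123.95], [12.59, 153.08], [-70.14, 250.14], [6.76, 159.57], [-176.63, 176.63]. Speed limits (degrees/s): [108.29, 108.29, 147.25, 172.46, 172.46, 172.46].

### API

Orientations are given as a 3x3 rotation matrix whose columns are the frame's x, y, z axes.
In Python, from bench import ctrl gives the robot as it stands. The module is installed in compiled form; this text tells all that it offers. Calls block until the motion is done:
- ctrl.goto(position, orientation): joint-space move of the TCP to a pose.
- ctrl.move_l(position, vel=0.15, ori=None, contact_N=None): straight line of the TCP; ori=None keeps the orientation; vel is the mean speed in m/s. With contact_N (N) it stops when the force on the tool has changed by that much, and returns True; else False.
- ctrl.movej(angles): joint-space move.
- ctrl.command_gripper(opening): opening from 0.0 (shut) to 1.0 (fully open); the grip force is fixed at half the most; returns when the fingers have stopped.
- ctrl.sleep(seconds).
- ctrl.ik(position, orientation): joint angles nearest the present ones, or None.
- ctrl.read_camera(name): name is "scene" or "top" or "wrist"; returns the picture (480x640x3 uint8, blue, green, red); there is no depth.
- ctrl.camera_params(name): a dict with "fx", "fy", "cx", "cy" (pixels), "D" ([k1, k2, p1, p2, k3] as OpenCV has them; the pictures are not rectified), "pose" (4x4, takes a point from camera to world coordinates); the wrist camera has in their place "T_tool_cam" (4x4, takes a point from camera to tool coordinates, whose origin is the TCP and whose axes are the flange's). Camera axes: x right, y up, looking along -z (the intrinsics and any distortion apply to the point x, -y, -z); pixel columns grow to the right and rows downward; lengths in m; the calibration is good to about 2 mm. A picture is of the moment at which its call begins: read the wrist's pose just before it. camera_params takes no time and is no camera call.
A pose or a line that the arm cannot do raises ctrl.MotionError and nothing moves.
- ctrl.sign_off(): hands the job in; it is judged then, once.
Readings, each from a call of its own:
- ctrl.current_t(): time.
- ctrl.current_q(): joint angles.
- ctrl.current_dq(): joint speeds.
- ctrl.current_effort(): joint torques, N m.
- ctrl.current_tool_pos(): TCP position.
- ctrl.current_eef_rot(): TCP orientation.
- ctrl.current_contact_force(): force on the tool from outside, world axes, zero at the start.
- ctrl.current_wrist_torque(): the same for the moment, N m.
- ctrl.current_grip_width(): opening from 0.0 (shut) to 1.0 (fully open).
- ctrl.current_grasp_force(): force on a finger pad.
Only numpy, scipy, OpenCV 4.12 (cv2) and the standard library are available. Lean on these libraries where they do the work, as an engineer would, in place of code of your own. Each camera call takes 0.05 s, during which the arm holds its last target. There are 200 camera calls.

### The job

Bring the dish under the tray's chute, home against both arms of the V stop, while the tray is still level. Then lift the bar at the tray's far corner so that the tray tilts about its chute corner and all five caps slide out into the dish, and let the tray down gently until it lies level again, with the dish still upright in its stop. Do not touch the caps, do not let the tray drop and do not knock the dish over or disturb the two vials.

Things in the scene. Friction and masses are not known exactly. Their poses are not given: they have to be found in the camera images.
- stand: grey pouring stand, fixed. Origin on the worktop straight under the tray's hinge pin; z up, x level in the pouring direction. Base plate 90 mm wide, x=-139 to +11 mm, 8 mm high; uprights at y=+-30 mm; a rubber-topped rest at x=-120 mm holds the tray level; in front a 32 mm high V stop open towards +x, arms at 45 degrees, tip at x=-4 mm, ends at x=40, y=+-44 mm.
- dish_seat (a point): point on the worktop (x=60 mm, y=0 of the stand) where the axis of the dish lies when the dish rests against both arms of the V stop, under the chute.
- tray (a joint): tilt (rad) of the steel tray about the level pin at its chute corner (along the stand's y, 90 mm up): 0 level on the rest, 0.8 end stop, growing raises the far corner. 0.25 to 0.5 kg, falls back by its own weight. Caps start to slide at 0.2 to 0.3 rad, faster the steeper; those along the side walls need up to about 0.65 and may hang at the notch, then rock a little.
- tray_bar (a point): centre of the round bar (10 mm thick, 60 mm long, along the stand's y) at the end of a flat tab (50 mm wide, 3 mm thick) on the tray's corner opposite the chute: 210 mm behind the pin, 91.5 mm up when level, free space under it. The tab fills the space between bar and tray; the bar is lifted from below with leaning fingers.
- chute_tip (a point): middle of the end of the chute's floor, 34 mm in front of the pin, 93 mm up when level. The tray is a square plate set cornerwise, its diagonal along the stand's x: 136 mm outside, 130 inside, floor 3 mm, underside level with the pin, walls 14 mm above the floor. Its +x corner is cut to a notch, continued by a straight chute 42 mm wide inside, 48 outside.
- dish: low straight-sided clear glass dish, open, 90 mm outside and 83 mm inside diameter, 45 mm high, 0.1 to 0.18 kg, standing loose on the worktop in front of the stand. Origin in the centre of its underside, z up its axis. Too wide for most grippers: push it.
- vial_a: bystander: capped glass sample vial 23 mm across, 56 mm high, standing loose; origin centre of underside.
- vial_b: bystander: capped brown sample vial 23 mm across, 56 mm high, standing loose; origin centre of underside.
- cap_0: one of five alike black vial screw caps, 14 mm across, 10 mm high, 12 g, lying in the tray (underside 93 mm above the worktop); origin in the centre of its underside.
- cap_1: one of five alike black vial screw caps, 14 mm across, 10 mm high, 12 g, lying in the tray (underside 93 mm above the worktop); origin in the centre of its underside.
- cap_2: one of five alike black vial screw caps, 14 mm across, 10 mm high, 12 g, lying in the tray (underside 93 mm above the worktop); origin in the centre of its underside.
- cap_3: one of five alike black vial screw caps, 14 mm across, 10 mm high, 12 g, lying in the tray (underside 93 mm above the worktop); origin in the centre of its underside.
- cap_4: one of five alike black vial screw caps, 14 mm across, 10 mm high, 12 g, lying in the tray (underside 93 mm above the worktop); origin in the centre of its underside.
There are look-alikes about, which are no part of the job. Several things look just like the dish: the one meant starts farthest to the robot's left.

How it is judged (in metres and radians):
On the way, in this order (a step that is already met when the one before it is completed fails the run):
1. the dish stands upright against the V stop (axis within 8 mm of its seat) while the tray is still level (horizontal distance between dish and dish_seat below 0.008 m and angle between dish's own z axis and vertical below 0.1 rad and value of joint tray below 0.04 rad), for 0.2 s.
2. the tray is tilted by more than 0.25 rad with the dish in its place (horizontal distance between dish and dish_seat below 0.008 m and angle between dish's own z axis and vertical below 0.1 rad and value of joint tray above 0.25 rad), for 0.1 s.
At the end, for the whole second after the job is handed in: all five caps lie at rest inside the dish (origin within 43 mm of its axis and less than 35 mm above its underside), the dish stands upright (within 0.1 rad) and still in the V stop (axis within 8 mm of its seat), and the tray is back down (below 0.03 rad) (horizontal distance between each of cap_0, cap_1, cap_2, cap_3, cap_4 and dish below 0.043 m and z of cap_0 in the frame of dish between 0 and 0.035 m and linear speed of each of cap_0, cap_1, cap_2, cap_3, cap_4 below 0.03 m/s and z of cap_1 in the frame of dish between 0 and 0.035 m and z of cap_2 in the frame of dish between 0 and 0.035 m and z of cap_3 in the frame of dish between 0 and 0.035 m and z of cap_4 in the frame of dish between 0 and 0.035 m and horizontal distance between dish and dish_seat below 0.008 m and angle between dish's own z axis and vertical below 0.1 rad and value of joint tray below 0.03 rad and linear speed of dish below 0.02 m/s); the robot touches nothing.
It fails at once if the robot touches a cap (contact force between any of the fingers, the arm and cap_0 above 0.3 N or contact force between any of the fingers, the arm and cap_1 above 0.3 N or contact force between any of the fingers, the arm and cap_2 above 0.3 N or contact force between any of the fingers, the arm and cap_3 above 0.3 N or contact force between any of the fingers, the arm and cap_4 above 0.3 N).
It fails at once if the tray is dropped (falls faster than 1.5 rad/s) (velocity of joint tray below -1.5 rad/s).
It fails at once if the dish is knocked over (leans more than 0.6 rad) (angle between dish's own z axis and vertical above 0.6 rad).
It fails at once if one of the two vials is moved more than 20 mm (distance of any of vial_a, vial_b from where it was at the start of the episode above 0.02 m).
It also fails if it takes over 59 s, if anything falls off the work surface, if the arm or the gripper's body presses on something with over 40 N, if the wrist force passes 120 N, or if a joint passes its speed limit or range.

## Working session

There is one attempt and no reset: what is moved stays moved. The work goes in short steps, each a Python script; the robot and the scene stay as the last script left them, time stands still between calls to the robot, and variables do not carry over. Pictures are saved under pics/ and viewed, at most 10 in all, crops included, and the job is handed in when it is done.

```bash
ls; mkdir -p pics; python3 - <<'E'
from bench import ctrl
import cv2, numpy as np
np.set_printoptions(precision=4,suppress=True)
for n in ("scene","top"):
    im=ctrl.read_camera(n); cv2.imwrite(f"pics/{n}0.png",im)
    p=ctrl.camera_params(n); print(n,p)
print(ctrl.camera_params("wrist")); print(ctrl.current_t(),ctrl.current_eef_rot())
E
```

```text
pics
scene {'fx': 555.5384129463168, 'fy': 555.5384129463168, 'cx': 319.6650855819624, 'cy': 233.72866435189877, 'D': array([-0.1063,  0.    ,  0.    ,  0.    ,  0.    ]), 'pose': array([[-0.9068,  0.2719, -0.3223,  0.1838],
       [-0.4216, -0.5947,  0.6846,  0.6959],
       [-0.0055,  0.7566,  0.6539,  0.8522],
       [ 0.    ,  0.    ,  0.    ,  1.    ]])}
top {'fx': 473.53678066392047, 'fy': 473.53678066392047, 'cx': 325.2825836680954, 'cy': 239.12221691021116, 'D': array([-0.0817,  0.    ,  0.    ,  0.    ,  0.    ]), 'pose': array([[-0.013 ,  0.9975, -0.0701,  0.4962],
       [-0.9998, -0.0121,  0.0128, -0.1026],
       [ 0.0119,  0.0702,  0.9975,  1.0738],
       [ 0.    ,  0.    ,  0.    ,  1.    ]])}
{'fx': 420.78593201526945, 'fy': 420.78593201526945, 'cx': 317.0551715649081, 'cy': 242.5201065358161, 'D': array([0.0197, 0.    , 0.    , 0.    , 0.    ]), 'T_tool_cam': array([[-0.0017,  0.9724,  0.2334,  0.0654],
       [ 1.    ,  0.0016,  0.0006, -0.0004],
       [ 0.0002,  0.2334, -0.9724, -0.171 ],
       [ 0.    ,  0.    ,  0.    ,  1.    ]])}
0.1 [[ 0.8975  0.441  -0.0004]
 [ 0.441  -0.8975  0.001 ]
 [ 0.0001 -0.0011 -1.    ]]
```

View pics/scene0.png

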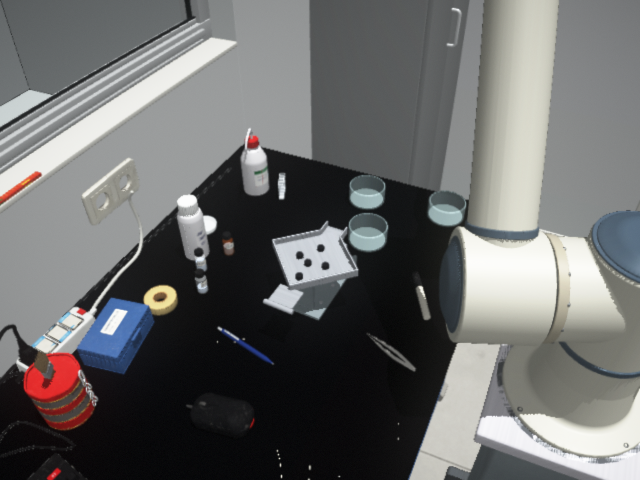

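View pics/top0.png

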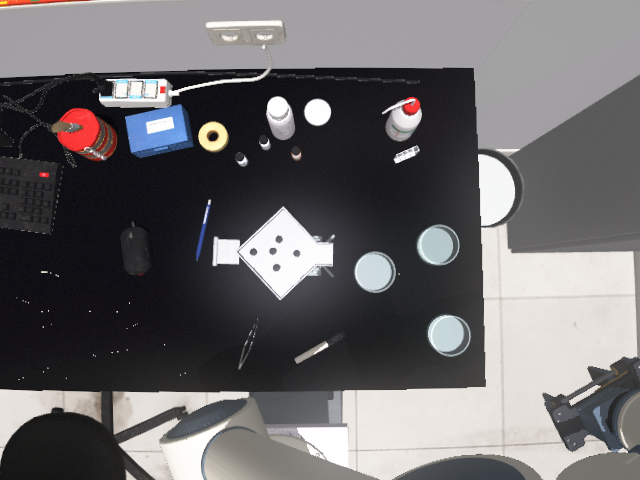

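Top view: the tray is at (283,252), its bar at (215,251), the chute at (333,252) and the V stop at about (325,255), so it pours to the right (world −y). There are three dish look-alikes, at (375,272), (438,245) and (449,335). The one farthest to the robot's left (+y is image left) is (375,272). The vials are at about (241,160)/(265,143) and (297,154), well away from the work.

```bash
cat > h.py <<'E'
from bench import ctrl
import cv2, numpy as np
np.set_printoptions(precision=4,suppress=True)
def cast(name,uv,z):
    p=ctrl.camera_params(name)
    K=np.array([[p["fx"],0,p["cx"]],[0,p["fy"],p["cy"]],[0,0,1]])
    T=p["pose"]
    n=cv2.undistortPoints(np.float64(uv).reshape(-1,1,2),K,np.float64(p["D"])).reshape(-1,2)
    d=np.c_[n[:,0],-n[:,1],-np.ones(len(n))]@T[:3,:3].T
    s=(z-T[2,3])/d[:,2]
    return T[:3,3]+s[:,None]*d
E
python3 - <<'E'
from h import *
im=cv2.imread("pics/top0.png")
g=cv2.cvtColor(im,cv2.COLOR_BGR2GRAY)
# dishes
m=cv2.inRange(im,(60,60,60),(255,255,255)); m[:200]=0; m[375:]=0;m[:,:345]=0;m[:,475:]=0
cs,_=cv2.findContours(m,cv2.RETR_EXTERNAL,cv2.CHAIN_APPROX_NONE)
for c in cs:
    if cv2.contourArea(c)<500: continue
    P=cast("top",c.reshape(-1,2),0.045)[:,:2]
    (x,y),r=cv2.minEnclosingCircle(np.float32(P)); print("dish",x,y,r,cv2.boundingRect(c))
m=cv2.inRange(g,110,255); m[:200]=0;m[305:]=0;m[:,:208]=0;m[:,340:]=0
cs,_=cv2.findContours(m,cv2.RETR_EXTERNAL,cv2.CHAIN_APPROX_NONE)
c=max(cs,key=cv2.contourArea); q=c.reshape(-1,2)
print(cv2.boundingRect(c)); print(cv2.approxPolyDP(c,4,True).reshape(-1,2).tolist())
big=cv2.resize(im[195:345,200:470],None,fx=2.9,fy=2.9,interpolation=cv2.INTER_CUBIC); cv2.imwrite("pics/crop1.png",big)
E
```

```text
dish 0.35718026757240295 -0.38549771904945374 0.055157165974378586 (426, 314, 49, 43)
dish 0.49604448676109314 -0.2210625261068344 0.04684601351618767 (353, 251, 43, 42)
dish 0.5529307126998901 -0.36194995045661926 0.04894908145070076 (416, 224, 44, 42)
(212, 206, 123, 94)
[[283, 206], [240, 246], [239, 240], [215, 236], [212, 261], [238, 264], [240, 257], [279, 299], [306, 275], [319, 275], [321, 266], [332, 276], [325, 267], [332, 266], [333, 243], [328, 241], [334, 237], [322, 242], [311, 236]]
```

View pics/crop1.png

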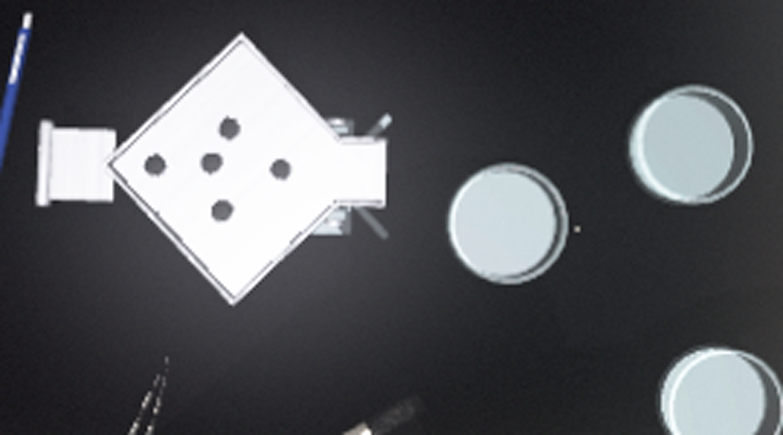

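The enlarged crop shows the wanted dish at crop (508,224), which is top px (375,272). It is the leftmost of the three and faces the open V. The bar runs from crop (45,121) to (40,206), and the chute end is at (386,172). Next I compute the stand frame.

```bash
python3 - <<'E'
from h import *
f=lambda x,y:(x/2.9+200-.33,y/2.9+195-.33)
bar=cast("top",[f(43.5,163)],0.094)[0]; b2=cast("top",[f(45,121),f(40,206)],0.0965)
chute=cast("top",[f(386,172)],0.100)[0]
cor=cast("top",[f(241,34),f(233,304)],0.107)
print(bar,b2,chute,cor, np.linalg.norm((bar-chute)[:2]),np.linalg.norm(cor[0]-cor[1]))
ex=(chute-bar)[:2]; ex/=np.linalg.norm(ex); ey=np.array([-ex[1],ex[0]])
d1=(cor[0]-cor[1])[:2]; d2=(b2[0]-b2[1])[:2]
a=[np.degrees(np.arctan2(*ex[::-1])), np.degrees(np.arctan2(d1[1],d1[0]))-90, np.degrees(np.arctan2(d2[1],d2[0]))-90]
print("axis yaw est",a)
yaw=np.radians(np.average(a,weights=[3,2,1])); ex=np.array([np.cos(yaw),np.sin(yaw)]);ey=np.array([-ex[1],ex[0]])
o=((bar[:2]+.21*ex)+(chute[:2]-.034*ex))/2
print("origin",o,"seat",o+.06*ex, "yaw",np.degrees(yaw))
np.savez("st.npz",o=o,ex=ex,ey=ey)
D=np.array([.496,-.221]); print("dish in stand",(D-o)@ex,(D-o)@ey)
for n,uv in (("va",(241,162)),("vb",(265,143)),("vc",(297,154))):
    P=cast("top",[uv],.05)[0][:2]; print(n,P,(P-o)@ex,(P-o)@ey)
# IK for lifting
for lean in (30,40,50,60):
  for th in (0,.4,.75):
    L=np.radians(lean); z=np.r_[ex*np.cos(L),-np.sin(L)]
    for s in (1,-1):
        y=s*np.r_[ey,0]; R=np.c_[np.cross(y,z),y,z]
        bx,bz=-.21*np.cos(th),.09+.21*np.sin(th)
        q=ctrl.ik(np.r_[o+bx*ex,bz-.03],R); print(lean,th,s,q if q is None else np.round(q,0))
E
```

```text
[0.5433 0.1146 0.094 ] [[0.5733 0.1131 0.0965]
 [0.5126 0.1165 0.0965]] [ 0.5337 -0.1301  0.1   ] [[ 0.6326 -0.0284  0.107 ]
 [ 0.4423 -0.0215  0.107 ]] 0.2448973412186302 0.19043538620684194
axis yaw est [np.float64(-92.24565239164181), np.float64(-92.09229346565327), np.float64(-93.24202284832015)]
origin [ 0.5349 -0.0957] seat [ 0.5324 -0.1556] yaw -92.36059449242536
dish in stand 0.126836153062666 -0.03371607219476602
va [0.7403 0.0674] -0.1713675576876919 0.1984965726644608
vb [0.7823 0.0145] -0.12027585228957968 0.24260243527115338
vc [ 0.7566 -0.0559] -0.048838083990897854 0.2198422966446218
30 0 1 [ 32.  56.  77. -46.  91.  53.]
30 0 -1 [  32.   56.   77.  -46.   91. -127.]
30 0.4 1 [ 31.  49.  79. -47.  94.  49.]
30 0.4 -1 [  31.   49.   79.  -47.   94. -131.]
30 0.75 1 [ 28.  43.  81. -49.  95.  44.]
30 0.75 -1 [  28.   43.   81.  -49.   95. -136.]
40 0 1 [ 30.  51.  81. -41.  83.  50.]
40 0 -1 [  30.   51.   81.  -41.   83. -130.]
40 0.4 1 [ 28.  44.  81. -41.  87.  45.]
40 0.4 -1 [  28.   44.   81.  -41.   87. -135.]
40 0.75 1 [ 25.  38.  82. -43.  89.  40.]
40 0.75 -1 [  25.   38.   82.  -43.   89. -140.]
50 0 1 [ 26.  46.  84. -36.  75.  46.]
50 0 -1 [  26.   46.   84.  -36.   75. -134.]
50 0.4 1 [ 25.  39.  83. -35.  81.  41.]
50 0.4 -1 [  25.   39.   83.  -35.   81. -139.]
50 0.75 1 [ 22.  33.  84. -36.  83.  35.]
50 0.75 -1 [  22.   33.   84.  -36.   83. -145.]
60 0 1 [ 22.  42.  88. -30.  67.  40.]
60 0 -1 [  22.   42.   88.  -30.   67. -140.]
60 0.4 1 [ 21.  35.  86. -29.  74.  35.]
60 0.4 -1 [  21.   35.   86.  -29.   74. -145.]
60 0.75 1 [ 17.  29.  85. -29.  78.  29.]
60 0.75 -1 [  17.   29.   85.  -29.   78. -151.]
```

```bash
cat >> h.py <<'E'
S=np.load("st.npz"); o,ex,ey=S["o"],S["ex"],S["ey"]
def W(x,y,z): return np.r_[o+x*ex+y*ey,z]
def Rlean(deg,s):
    L=np.radians(deg); z=np.r_[ex*np.cos(L),-np.sin(L)]; y=s*np.r_[ey,0]
    return np.c_[np.cross(y,z),y,z]
E
python3 - <<'E'
from h import *
qs=[(s,ctrl.ik(W(.188,-.034,.15),Rlean(90,s))) for s in (1,-1)]
q0=np.array(ctrl.current_q()); qs=[a for a in qs if a[1] is not None]
s=min(qs,key=lambda a:abs(np.array(a[1])-q0).max())[0]; print(s,qs)
R=Rlean(90,s)
ctrl.command_gripper(.725)
ctrl.goto(W(.188,-.034,.15),R)
print("down",ctrl.move_l(W(.188,-.034,.013),contact_N=5), ctrl.current_tool_pos(),ctrl.current_grip_width())
print(ctrl.move_l(W(.174,-.034,.013),.06))
print(ctrl.move_l(W(.140,.0,.013),.05,contact_N=10))
print(ctrl.move_l(W(.112,.0,.013),.04,contact_N=10))
print(ctrl.move_l(W(.098,.0,.013),.02,contact_N=6))
p=ctrl.current_tool_pos()[:2]-o; print("stand pos",p@ex,p@ey,ctrl.current_contact_force(),ctrl.current_t())
im=ctrl.read_camera("top"); cv2.imwrite("pics/push.png",cv2.resize(im[195:345,200:470],None,fx=2.9,fy=2.9))
E
```

```text
1 [(1, array([-35.7901,  27.7971,  89.6619,  -0.    ,  62.5409, -33.4295])), (-1, array([-35.7901,  27.7971,  89.6619,  -0.    ,  62.5409, 146.5705]))]
down False [ 0.4936 -0.2825  0.0137] 0.7255794829870242
False
False
False
True
stand pos 0.10342500112478804 -0.0002464849913442957 [-1.5822 -2.8793  2.3505] 5.9333
```

View pics/push.png

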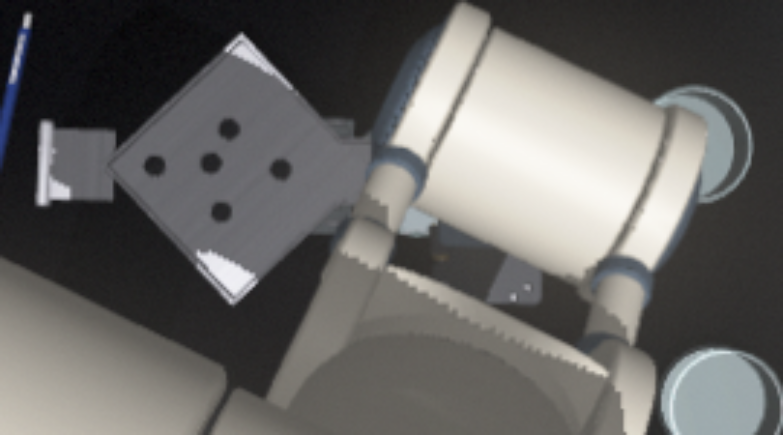

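Pushing stopped on contact at stand x=103 mm, y≈0, with the dish under the chute. I'll back off, check the seating, and move to the bar.

```bash
cat >> h.py <<'E'
LEAN=50; RL=Rlean(LEAN,1)
nL=np.array([np.sin(np.radians(LEAN)),np.cos(np.radians(LEAN))]); zL=np.array([np.cos(np.radians(LEAN)),-np.sin(np.radians(LEAN))])
def tcp(th,gap=0,along=.018):
    b=np.array([-.21*np.cos(th)+.0015*np.sin(th),.09+.21*np.sin(th)+.0015*np.cos(th)])
    p=b-nL*(.021+gap)+zL*along
    return W(p[0],0,p[1])
E
python3 - <<'E'
from h import *
ctrl.move_l(W(.128,0,.013),.08)
ctrl.move_l(W(.128,0,.30),.25)
ctrl.command_gripper(0)
ctrl.goto(W(-.32,0,.28),RL)
im=ctrl.read_camera("top"); cv2.imwrite("pics/seat.png",im)
m=cv2.inRange(im,(60,60,60),(255,255,255)); m[:,:336]=0;m[:,408:]=0;m[:200]=0;m[310:]=0
v,u=np.nonzero(m); P=cast("top",np.c_[u,v],.045)[:,:2]-o; P=np.c_[P@ex,P@ey]; P=P[(P[:,0]>.045)]
print("dish edges x max",P[:,0].max(),"y",P[:,1].min(),P[:,1].max())
ctrl.goto(tcp(0,.013,-.06),RL)
print(ctrl.move_l(tcp(0,.013,.018),.08,contact_N=6),ctrl.current_contact_force())
print(ctrl.move_l(tcp(0,-.004),.02,contact_N=1.5),ctrl.current_contact_force())
d=ctrl.current_tool_pos()-tcp(0); print("gap at contact",d@np.r_[ex*nL[0],nL[1]],ctrl.current_t())
im=ctrl.read_camera("scene"); cv2.imwrite("pics/lift0.png",cv2.resize(im[150:400,180:460],None,fx=2.3,fy=2.3))
E
```

```text
dish edges x max 0.18123162513718316 y -0.0860140220635336 0.05295081058027323
False [-0.1629 -0.3457 -0.4086]
True [ 0.4372  0.6246 -1.1954]
gap at contact -0.0021713844820769506 12.95
```

View pics/lift0.png

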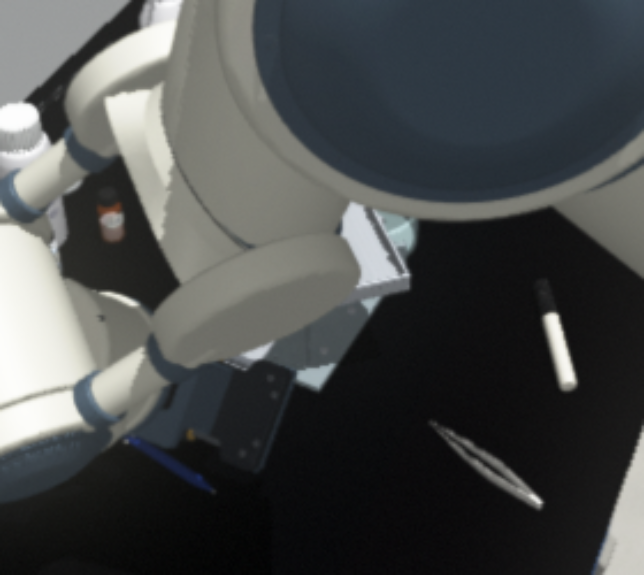

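The scene view is mostly hidden by the arm. The tray is still level, and the fingers are at the bar with contact at −2 mm. My seat mask picked up something else, so I'll look at that picture.

```bash
python3 - <<'E'
import cv2
im=cv2.imread("pics/seat.png"); cv2.imwrite("pics/seatc.png",cv2.resize(im[190:330,200:440],None,fx=3.3,fy=3.3,interpolation=cv2.INTER_CUBIC))
E
```

```text
(no output)
```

View pics/seatc.png

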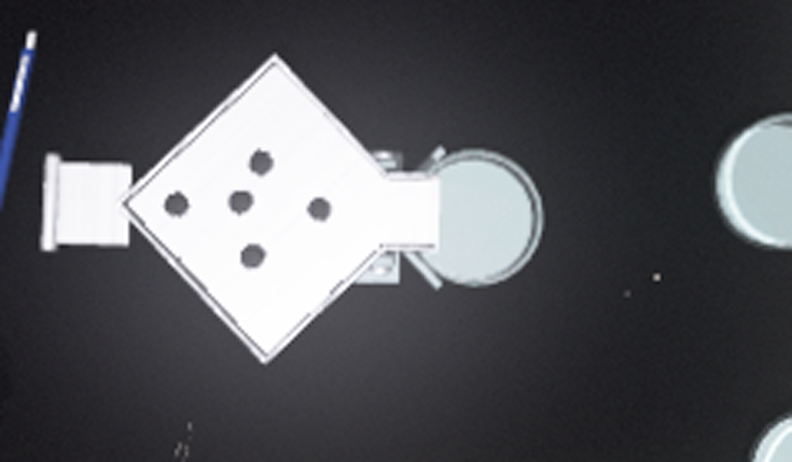

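Here the dish sits touching both V arms: right edge at crop 543, rim rows 150–286, centre about (475,218). I'll check that number, then lift.

```bash
python3 - <<'E'
from h import *
f=lambda x,y:(x/3.3+200-.35,y/3.3+190-.35)
P=cast("top",[f(543,218),f(475,150),f(475,286)],.045)[:,:2]-o; Q=np.c_[P@ex,P@ey]; c=np.array([Q[0,0]-.045,(Q[1,1]+Q[2,1])/2]); print(Q,"dish-seat mm",(c-[.06,0])*1000)
if np.linalg.norm(c-[.06,0])<.007:
    for th in (.05,.1,.15,.2,.25,.3,.35):
        ctrl.move_l(tcp(th,-.001),.05)
    ctrl.sleep(1.0)
    cv2.imwrite("pics/a.png",ctrl.read_camera("top"))
    for th in (.4,.45,.5): ctrl.move_l(tcp(th,-.001),.04)
    ctrl.sleep(.8)
    print(ctrl.current_contact_force(),ctrl.current_t())
    cv2.imwrite("pics/b.png",ctrl.read_camera("top"))
    a,b=[cv2.resize(cv2.imread(f"pics/{n}.png")[190:320,200:400],None,fx=2.2,fy=2.2) for n in "ab"]
    cv2.imwrite("pics/ab.png",np.vstack([a,b])) 
E
```

```text
[[ 0.1044  0.0006]
 [ 0.0584  0.0443]
 [ 0.0607 -0.0453]] dish-seat mm [-0.603  -0.5403]
[ 0.7543  1.3128 -0.685 ] 18.6417
```

View pics/ab.png

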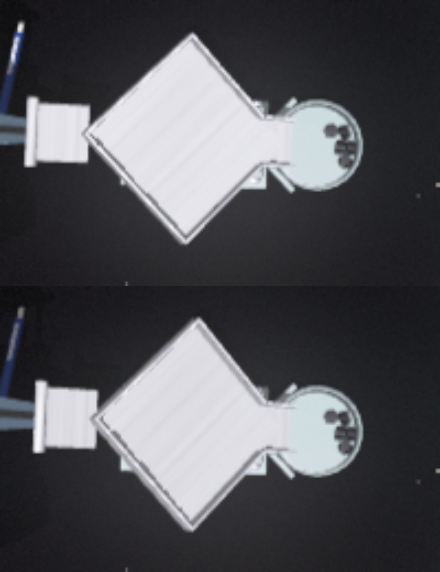

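At 0.35 rad (upper picture) and 0.5 rad (lower) the tray is empty, and the caps lie in the dish at about (340,145). I'll enlarge the dish to count them.

```bash
python3 - <<'E'
import cv2
im=cv2.imread("pics/b.png"); cv2.imwrite("pics/dish.png",cv2.resize(im[230:282,315:371],None,fx=10,fy=10,interpolation=cv2.INTER_CUBIC))
E
```

```text
(no output)
```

View pics/dish.png

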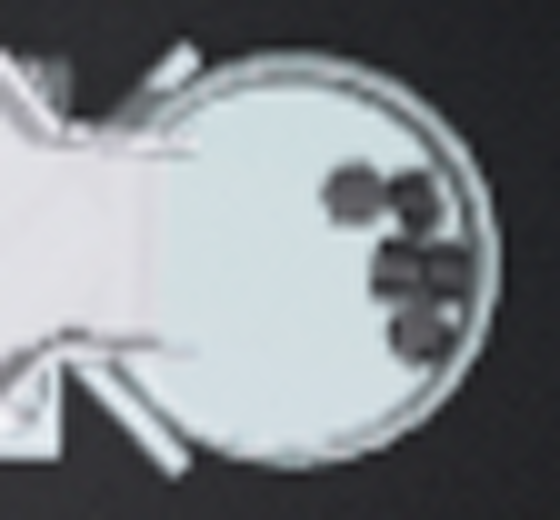

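Five caps are in the dish, at (355,193), (415,200), (398,270), (447,270) and (418,333), and the dish is still against both V arms. Now I lower the tray gently and withdraw.

```bash
python3 - <<'E'
from h import *
for th in (.45,.4,.35,.3,.25,.2,.15,.1,.06,.03): ctrl.move_l(tcp(th,-.001),.05)
ctrl.move_l(tcp(0,0),.02); ctrl.move_l(tcp(0,.014),.02)
ctrl.move_l(tcp(0,.014,-.08),.1); print(ctrl.current_contact_force())
ctrl.goto(W(-.33,0,.28),RL); ctrl.sleep(.5)
print(ctrl.current_t())
im=ctrl.read_camera("top"); cv2.imwrite("pics/end.png",cv2.resize(im[190:330,200:440],None,fx=3.3,fy=3.3,interpolation=cv2.INTER_CUBIC))
E
```

```text
[-0.4534 -0.0839 -0.3528]
25.8
```

View pics/end.png

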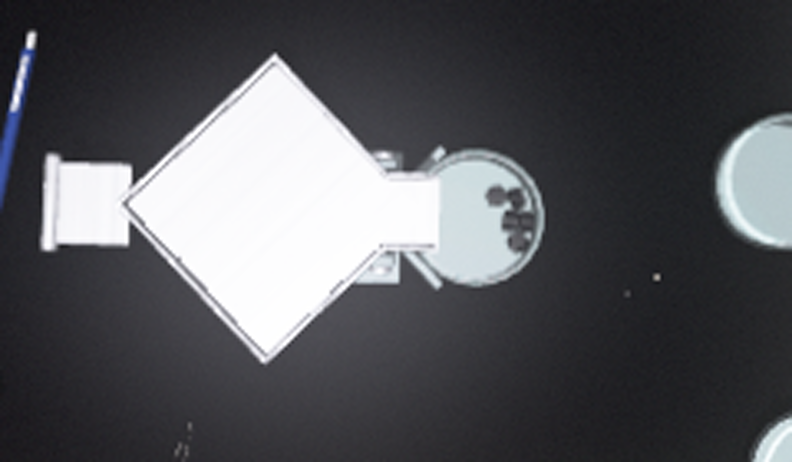

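The tray is back in its starting outline, level and empty. The dish is unmoved, with its right edge still near crop 543, and the caps are inside it around (513,218). Handing in.

```bash
python3 -c "
from bench import ctrl
print(ctrl.sign_off())"
```

```text
the job is handed in; nothing more can be done
None
```

The job is handed in at about 26 s of robot time, with no verdict returned: the last picture shows the dish home in the V stop with the caps in it (five counted just before lowering), and the tray empty and level again.

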